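# Right the toppled master square and lock it in its bay

### The job

A tall blue master square block has toppled on the granite plate, with its head sticking out over the plate's edge. Tip it up onto its dark foot without flinging it over, slide it home so that its far face sits flat against the aluminium stop rail, and then swing the yellow retaining bar all the way down across the front of it. Leave the other gauges on the plate where they are.

Things in the scene. Friction and masses are not known exactly. Their poses are not given: they have to be found in the camera images.
- block: Master square: box-shaped casting, blue with aluminium corners, dark foot, white head; 64 (x) by 110 (y, width) by 160 mm (z, foot to head), 0.4 to 0.85 kg evenly spread, closed all round, too wide to grasp across y. Origin: centre of the foot's underside. At the start it lies on its -x face on the granite, z level, roughly along the plate's -x, x up.
- block_heel (a point): Middle of the block's edge between foot underside and -x face (origin -32 mm in x), on the granite: the edge to tip it about. Granite friction (0.4 or more) holds this edge if the head is lifted along its arc. Tipped about 68 degrees the block balances, then drops onto its foot by itself and stands with its -x face looking to the plate's -x, 20 to 55 mm short of the stop rail.
- block_head (a point): Middle of the block's edge between the head's end and its -x face, 160 mm from the heel. As it lies this is the lowest edge of the head, and sticks out 40 to 65 mm over the plate's -x edge, 80 mm above the bench, so that the block can be lifted from below there (a finger leaning about 45 degrees fits).
- plate: Black granite plate, fixed to the bench, 300 mm (x) by 400 mm (y), 80 mm thick, top surface 80 mm above the bench. Origin: centre of its underside; z up; x points roughly to the robot's right (the edge the block overhangs is at x = -150 mm, on the left), y roughly away from the robot, both turned by up to 0.25 rad. It carries the stop rail and the hinge post of the bar.
- stop_face (a point): Middle of the working (plate's -x) face of the aluminium stop rail, 17.5 mm above the granite. The rail is fixed to the plate, 240 mm long along the plate's y, 24 mm thick, 35 mm high. Axes as the plate's; the face looks to the plate's -x. It lies 60 mm from the plate's centre along the plate's x.
- bar_hinge (a point): Axis of the retaining bar's hinge, on a post at the far (plate's +y) end of the bay, 42 mm above the granite; the axis runs along the plate's x. Axes as the plate's; it does not turn with the bar. The bar swings in the plane 76 mm in front (plate's -x) of the stop face, so it passes 5 mm in front of a block standing home; one further out blocks it.
- bar (a joint): Angle (rad) of the yellow retaining bar: 14 mm wide (plate x), 16 mm high, reaching 165 mm from the hinge, black tip. 0: fully down, level, pointing to the plate's -y across the bay (hard stop); 1.57: upright; 2.0: leaning outwards, to +y. Starts between 1.5 and 1.85. A stiff hinge (0.13 N m friction) holds it where it is left; 1 to 3 N near its tip moves it.
- bar_tip (a point): Tip of the yellow retaining bar, 165 mm from the hinge axis on the bar's centre line; turns with the bar (the bar runs along its y, the tip at -y).
- ring_gauge: Bystander: steel ring, 64 mm outside diameter, 26 mm high, flat on the granite, on the near (-x), +y corner of the plate. Origin: centre of its underside. Leave alone.
- ball_target: Bystander: white ceramic ball of 38 mm on a dark round foot of 52 mm, 69 mm tall in all, on the granite behind the stop rail. Origin: centre of its underside. Leave alone.
- gauge_cylinder: Bystander: brass cylinder, 38 mm diameter, 55 mm tall, standing on the granite behind the stop rail. Origin: centre of its underside. Leave alone.
Not all that is in view belongs to the job. What is meant by the block is not orange, and is the larger of those in its own colour.

How it is judged:
By the outcome, as a careful person would: the job done as asked, in the order asked, and still so for the second after the job is handed in, with the robot touching nothing.
It also fails if it takes over 64 s, if anything falls off the work surface, if the arm or the gripper's body presses on something with over 40 N, if the wrist force passes 120 N, or if a joint passes its speed limit or range.

### The arm

A 7-joint arm with a two-finger parallel gripper is mounted at the origin on the work surface. World frame = base frame: x ahead of the robot, y to its left, z up, the work surface at z = 0. Lengths are in m, angles in rad, forces in N, time in s.
With the tool pointing down it reaches from about 0.425 to 1.025 m from the base axis. Payload 9.4 kg.
Tool frame: the origin (TCP) lies midway between the tips of the shut fingers; the grasp point (between the pads) lies 19 mm behind it (env.grasp_offset is the distance from the TCP to the grasp point, in m); z points along the fingers, y is the line along which they close (so a half turn about z gives the same grasp; the last joint's range is limited). The gripper opens to 93 mm and grips with 3 to 60 N. Pads are 15 mm wide; open, the fingers measure 128 mm over their backs; the gripper's body (75 mm by 188 mm) begins 65 mm behind the grasp point.
Start: joints at [-1.304, 0.599, -0.003, 1.599, 0.002, 0.943, -0.08], TCP at [0.244, 0.683, 0.219] pointing down, gripper open.
Joint ranges: [-2.57, 2.57], [-0.35, 1.97], [-1.29, 1.29], [0.11, 2.56], [-1.05, 4.19], [0.11, 1.86], [-2.63, 2.63]. Speed limits (rad/s): [2.22, 2.22, 3.01, 3.01, 3.14, 3.14, 3.14].

### API

Orientations are given as a 3x3 rotation matrix whose columns are the frame's x, y, z axes.
In Python, from workcell import env gives the robot as it stands. The module is installed in compiled form; this text tells all that it offers.
- The arm moves only by the shell command python3 -m handwheel 'ROWS' [FORCE]. ROWS is JSON, a list of rows, each an object with "gripper": the opening in per cent of the stroke, from 0 (shut) to 100 (fully open); "delta_pos": the shift along the tool's x, y, z in mm, a list of three; "rot": the turn, a rotation vector about the tool's x, y, z in rad, a list of three. A call has 1 to 20 rows; each row shifts and turns the commanded pose from where the row before left it, along the tool's axes as they then stand; what a row does not reach is not made up. A row lasts 1/12 s, in which the tool goes at most 41.7 mm and 7.16 degrees, less where a joint would pass 70% of its speed; a pose out of reach is approached as far as the arm can. A call with a gripper value outside its range is refused whole. The fingers move at their own pace and stop on an object; FORCE is the grip in N (left out, the last holds). Time passes only in rows, so rows that do not move let the fingers close. It gives the time, the measured TCP pose, the force, the opening and the grip force at its end, in the units of the state.
- env.get_state(): the state, without advancing time (a new reading comes with each control period).
- env.snapshot(name): name is "scene" or "top"; returns (picture, depth): 400x640x3 uint8, red, green, blue; 400x640 float32, m along the optical axis (not along the pixel's ray), 0 where there is no reading.
- env.camera_params(name): a dict with "fov_y" (degrees; the focal length in pixels is half the picture's height over the tangent of half this angle, whatever the lens; pixels are square), "cx", "cy" (the principal point, pixels), "R" (3x3) and "t" (3): a world point X has camera coordinates R X + t. Camera axes: x right, y down, z forward; pixel columns grow to the right and rows downward; lengths in m; the calibration is good to about 2 mm. A picture is of the moment at which its call begins. camera_params takes no time and is no camera call.
- env.finish_job(): hands the job in; it is judged then, once.
Trained networks look in the newest picture that a camera, given by its name, has taken for a name from the list of things; names that differ only in an ending like _2 or _b are one class to them, and where a whole thing is asked for, a point or a joint stands for the part that bears it (a point fixed in the world has none). Each returns a list of dicts, best first, with "score" (0 to 1); they miss things now and then, are a little off and sometimes report something else, mostly with a low value. They report only what shows in the picture. A call takes as long as a camera call. They do not tell look-alikes from the thing itself.
- env.recognise(camera, label): "position" ([column, row] in pixels, amid what is visible of it).
- env.landmark_of(camera, label): "position" ([column, row] in pixels: a listed point, or the origin of a listed thing).
The state is a dict: "time": time; "joints": joint angles; "qvel": joint speeds; "joint_efforts": joint torques, N m; "tool_pos": TCP position; "orientation": TCP orientation; "force": force on the tool from outside, world axes, zero at the start; "torque": the same for the moment, N m; "opening": finger opening in m; "gripper_force": force on a finger pad.
Only numpy, scipy, OpenCV 4.12 (cv2) and the standard library are available. Lean on these libraries where they do the work, as an engineer would, in place of code of your own. Each camera call takes 0.05 s, during which the arm holds its last target. There are 200 camera calls.

## Working session

There is one attempt and no reset: what is moved stays moved. The work goes in short steps, Python scripts to look and compute and a shell command to move; the robot and the scene stay as the last step left them, time stands still between calls to the robot, and variables do not carry over. Pictures are saved under pics/ and viewed, at most 10 in all, crops included, and the job is handed in when it is done.

```bash
mkdir -p pics; cat > h.py <<'E'
import numpy as np, cv2
from workcell import env
def K(cam):
    p=env.camera_params(cam); f=200/np.tan(np.radians(p["fov_y"])/2)
    return f,p["cx"],p["cy"],np.array(p["R"]),np.array(p["t"])
def px2w(cam,uv,d):
    f,cx,cy,R,t=K(cam); c=np.array([(uv[0]-cx)/f*d,(uv[1]-cy)/f*d,d]); return R.T@(c-t)
def ray_z(cam,uv,z):
    f,cx,cy,R,t=K(cam); o=-R.T@t; v=R.T@np.array([(uv[0]-cx)/f,(uv[1]-cy)/f,1]); return o+v*(z-o[2])/v[2]
def proj(cam,X):
    f,cx,cy,R,t=K(cam); c=R@np.asarray(X)+t; return np.array([f*c[0]/c[2]+cx,f*c[1]/c[2]+cy])
def cloud(cam,D):
    f,cx,cy,R,t=K(cam); v,u=np.mgrid[:400,:640]; C=np.stack([(u-cx)/f*D,(v-cy)/f*D,D],-1); return (C-t)@R
def save(n,im): cv2.imwrite("pics/"+n,im[...,::-1])
E
python3 - <<'E'
from h import *
for c in ("scene","top"):
    p,d=env.snapshot(c); save(c+"0.png",p); np.save(c+"_d.npy",d); np.save(c+"_p.npy",p)
    f,cx,cy,R,t=K(c); print(c,f,cx,cy,(-R.T@t).round(3),R[2].round(3))
    for l in ("block","block_heel","block_head","plate","stop_face","bar_hinge","bar_tip","ring_gauge","ball_target","gauge_cylinder"):
        for r in env.landmark_of(c,l)[:3]:
            u,v=np.clip(np.round(r["position"]).astype(int),0,[639,399]); print(l,np.round(r["position"],1),round(r["score"],2),px2w(c,r["position"],d[v,u]).round(3))
print(env.get_state())
E
```

```text
scene 463.1060016590384 323.0919600141781 194.75757870725752 [1.139 0.218 0.734] [-0.674 -0.215 -0.707]
block [199.3 174.1] 0.91 [ 0.496 -0.274  0.045]
block [465.2 225.3] 0.81 [0.485 0.301 0.046]
block [324.6 163.2] 0.76 [0.494 0.016 0.145]
block_heel [206.2 182.3] 0.95 [ 0.482 -0.273  0.007]
block_head [424.3 263.3] 0.82 [0.565 0.239 0.002]
plate [310.4 209.4] 0.63 [0.609 0.025 0.135]
stop_face [279.7 174.1] 0.66 [ 0.483 -0.086  0.081]
bar_hinge [278.7 173.1] 0.63 [ 0.483 -0.088  0.083]
bar_hinge [305.2 212.2] 0.55 [0.615 0.017 0.132]
bar_tip [300.7 145.7] 0.58 [0.622 0.019 0.288]
ring_gauge [353.3 233.4] 0.7 [0.596 0.102 0.081]
ball_target [238.1 221. ] 0.6 [ 0.638 -0.109  0.094]
gauge_cylinder [257.3 156.7] 0.69 [ 0.462 -0.143  0.099]
top 439.0087088763142 324.8091655151896 198.46028537200564 [0.376 0.032 1.026] [ 0.144  0.004 -0.99 ]
block [460.3 214.9] 0.97 [ 0.484 -0.271  0.035]
block [201.9 221.8] 0.79 [0.465 0.311 0.048]
block [338.1 220.4] 0.59 [0.466 0.007 0.08 ]
block_heel [206.3 221.3] 0.91 [0.466 0.3   0.052]
block_heel [453.6 219.1] 0.65 [ 0.478 -0.266  0.001]
block_he
[... 641 characters left out ...]
[ 2.22725923e-04, -1.34570925e-04, -3.29287922e-04,  7.79408139e-04,
       -1.55487866e-05,  3.60657271e-04, -2.76600902e-04]), 'joint_efforts': array([ 6.78178203e-04, -7.64829397e+01,  1.49595682e+00, -2.52711046e+01,
       -5.24438010e-02,  1.05055439e-02,  4.55307736e-05]), 'tool_pos': array([0.24436849, 0.68255851, 0.21862546]), 'orientation': array([[-9.41479360e-01,  3.37070636e-01,  2.00489662e-05],
       [ 3.37070636e-01,  9.41479360e-01, -8.93453754e-06],
       [-2.18872581e-05, -1.65376490e-06, -1.00000000e+00]]), 'force': array([-0.07960305,  0.76238857, -0.16474295]), 'torque': array([0.00900585, 0.00163489, 0.0150347 ]), 'gripper_force': 0.0, 'opening': 0.09275495029281385}
```

View pics/scene0.png

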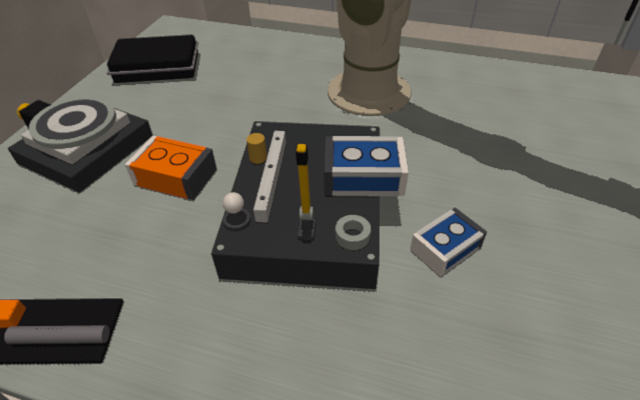

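View pics/top0.png

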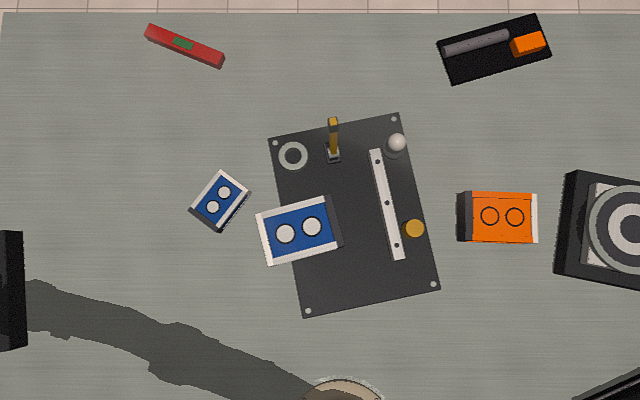

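The pictures show three candidates for the block. The orange one is at top px (498,217), the small blue one at (220,200) on the bench, and the large blue one at (298,230) lying over the plate's left edge with its dark foot to the right. The description picks the large blue one. Next I'll fit the geometry from depth and check a crop.

```bash
python3 - <<'E'
from h import *
P=np.load("top_p.npy"); D=np.load("top_d.npy"); W=cloud("top",D); ok=D>0
save("crop.png",cv2.resize(P[100:330,180:450],None,fx=2.5,fy=2.5))
v,u=np.mgrid[:400,:640]
def rect(m,n):
    m=m.astype(np.uint8); k,l,s,c=cv2.connectedComponentsWithStats(m); i=1+np.argmax(s[1:,4]); q=W[l==i]
    r=cv2.minAreaRect((q[:,:2]*1000).astype(np.float32)); print(n,len(q),"z",np.median(q[:,2]).round(4),np.round(r[0],1),np.round(r[1],1),round(r[2],2)); print(cv2.boxPoints(r).round(1).tolist())
    return q
roi=ok&(u>240)&(u<460)&(v>90)&(v<330)
z=W[...,2]
rect(roi&(z>0.07)&(z<0.2)&((z<0.09)|(z>0.06)),"plate+")
rect(roi&(z>0.07)&(z<0.09),"platetop")
rect(roi&(z>0.106)&(z<0.122)&(u>360)&(u<412),"rail")
b=rect(roi&(z>0.135)&(z<0.155)&(u<350)&(v>185),"block top")
A=np.c_[b[:,:2],np.ones(len(b))]; print("block top plane",np.linalg.lstsq(A,b[:,2],rcond=None)[0].round(4))
yel=roi&(P[...,0]>130)&(P[...,2]<70)&(z>0.1)&(u<345)&(v<165)
q=W[yel]; print("bar",len(q),q.min(0).round(3),q.max(0).round(3))
DS=np.load("scene_d.npy");PS=np.load("scene_p.npy");WS=cloud("scene",DS)
yy=(PS[...,0]>130)&(PS[...,2]<70)&(WS[...,2]>0.1)&(abs(np.mgrid[:400,:640][1]-305)<18)
q=WS[yy]; print("bar scene",len(q)); 
zs=q[:,2]
for a in np.arange(.1,.3,.02):
    s=q[(zs>a)&(zs<a+.02)]
    if len(s)>5: print(round(a+.01,2),s.mean(0).round(4),len(s))
E
```

```text
plate+ 26459 z 0.0817 [481.2   1.5] [401.3 349.5] 11.89
[[248.8000030517578, 131.1999969482422], [320.8999938964844, -210.8000030517578], [713.5, -128.10000610351562], [641.5, 213.89999389648438]]
platetop 18823 z 0.0809 [486.3 -22.5] [401.4 300.3] 11.93
[[258.79998779296875, 83.0], [320.8999938964844, -210.89999389648438], [713.7000122070312, -127.9000015258789], [651.5999755859375, 166.0]]
rail 1355 z 0.1157 [500.6 -92.7] [239.7  24.9] 11.94
[[380.79998779296875, -105.30000305175781], [385.8999938964844, -129.6999969482422], [620.5, -80.0999984741211], [615.2999877929688, -55.70000076293945]]
block top 4347 z 0.1439 [441.9  87.4] [110.  160.2] 15.57
[[367.3999938964844, 149.8000030517578], [410.3999938964844, -4.599999904632568], [516.4000244140625, 24.899999618530273], [473.3999938964844, 179.3000030517578]]
block top plane [1.100e-03 1.000e-04 1.434e-01]
bar 55 [0.614 0.016 0.283] [0.629 0.028 0.29 ]
bar scene 61
0.29 [0.6232 0.0194 0.2866] 61
```

View pics/crop.png

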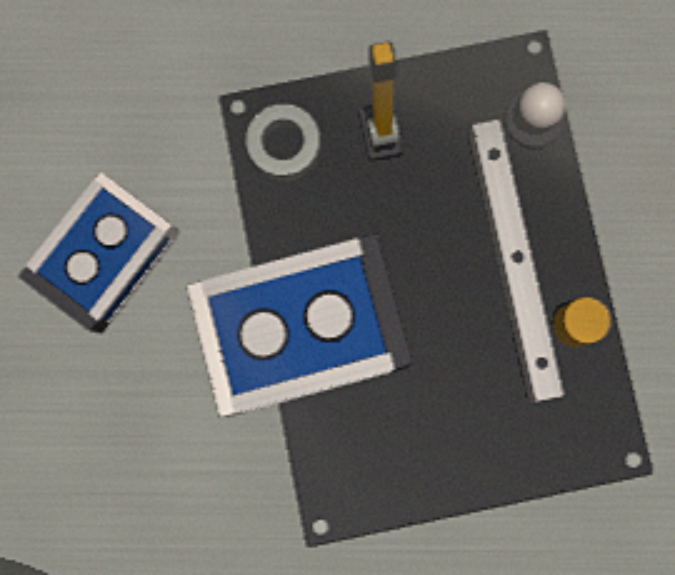

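The crop shows the big blue block (px ~300,325 in the crop) with its white head over the left edge and its dark foot at the right: the right one. The small blue block sits at about (100,255) and is the look-alike. The sizes measured from depth (110x160, rail 240x25, plate 400x300) all agree.

```bash
cat > geo.py <<'E'
from h import *
py=np.array([.9784,.2068,0]); pxx=np.array([.2068,-.9784,0]); pc=np.array([.4863,-.0225,.08])
h=np.array([-.2684,.9633,0]); by=np.array([.9633,.2684,0]); heel=np.array([.4634,.0102,.0805]); Z=np.array([0,0,1.])
from scipy.spatial.transform import Rotation as Ro
def Rt(e,out=h,y=by):  # tool dips e deg below horizontal, pointing against `out`
    e=np.radians(e); z=-np.cos(e)*out-np.sin(e)*Z; return np.c_[np.cross(y,z),y,z]
def edge(th): th=np.radians(th); return heel+.16*(np.cos(th)*h+np.sin(th)*Z)
def tip(th,e,back=.022,off=.0075):  # TCP so that the edge lies `back` behind the tip on the finger's inner side
    R=Rt(e); return edge(th)+back*R[:,2]+off*R[:,0]
def rows(p,R,pts):  # pts: list of (p,R,n)
    for q,S,n in pts:
        w=Ro.from_matrix(R.T@S).as_rotvec(); d=R.T@(q-p)*1000
        print(n,"rows total d(start axes)",d.round(1),"rot",w.round(3),"| per row",(d/n).round(1),(w/n).round(4)); p,R=q,S
def now():
    s=env.get_state(); print(round(s["time"],2),s["tool_pos"].round(4),s["force"].round(1),"j",s["joints"].round(2)); return s["tool_pos"],s["orientation"]
E
python3 -m handwheel '[{"gripper":50,"delta_pos":[-20.5,-25,0],"rot":[0,0,0]},{"gripper":50,"delta_pos":[-20.5,-25,0],"rot":[0,0,0]},{"gripper":50,"delta_pos":[-20.5,-25,0],"rot":[0,0,0]},{"gripper":50,"delta_pos":[-20.5,-25,0],"rot":[0,0,0]},{"gripper":50,"delta_pos":[-20.5,-25,0],"rot":[0,0,0]},{"gripper":50,"delta_pos":[-20.5,-25,0],"rot":[0,0,0]},{"gripper":50,"delta_pos":[-20.5,-25,0],"rot":[0,0,0]},{"gripper":50,"delta_pos":[-20.5,-25,0],"rot":[0,0,0]},{"gripper":50,"delta_pos":[-20.5,-25,0],"rot":[0,0,0]},{"gripper":50,"delta_pos":[-20.5,-25,0],"rot":[0,0,0]},{"gripper":50,"delta_pos":[-20.5,-25,0],"rot":[0,0,0]},{"gripper":50,"delta_pos":[-20.5,-25,0],"rot":[0,0,0]},{"gripper":50,"delta_pos":[-20.5,-25,0],"rot":[0,0,0]},{"gripper":50,"delta_pos":[-20.5,-25,0],"rot":[0,0,0]}]'
python3 - <<'E'
from geo import *
p,R=now()
T=tip(0,40); S=Rt(40); A=T-.08*S[:,2]+.012*S[:,0]
print("target",T.round(3),"pre",A.round(3))
rows(p,R,[(p,Rt(90),8),(p,S,8),(A,S,4),(T+.010*S[:,0],S,4),(T,S,2)])
E
```

```text
time: 2.27
tool_pos: [0.397, 0.2549, 0.2189]
orientation: [[-0.942, 0.337, 0.001], [0.337, 0.942, 0.0], [-0.0, 0.001, -1.0]]
force: [0.9, -0.6, 0.6]
opening: 0.0463
gripper_force: 0.0
2.27 [0.397  0.2549 0.2189] [ 0.9 -0.6  0.6] j [-0.7   0.3   0.02  2.16 -0.01  0.68  0.54]
target [0.424 0.153 0.061] pre [0.405 0.219 0.103]
8 rows total d(start axes) [0. 0. 0.] rot [0.001 0.    0.955] | per row [0. 0. 0.] [1.000e-04 0.000e+00 1.194e-01]
8 rows total d(start axes) [0. 0. 0.] rot [-0.    -0.873 -0.   ] | per row [0. 0. 0.] [-0.     -0.1091 -0.    ]
4 rows total d(start axes) [ 65.4  -1.7 102.6] rot [-0. -0. -0.] | per row [16.4 -0.4 25.7] [-0. -0. -0.]
4 rows total d(start axes) [-2.  0. 80.] rot [-0. -0. -0.] | per row [-0.5  0.  20. ] [-0. -0. -0.]
2 rows total d(start axes) [-10.  -0.  -0.] rot [-0. -0. -0.] | per row [-5. -0. -0.] [-0. -0. -0.]
```

```bash
python3 -m handwheel '[{"gripper":50,"delta_pos":[0,0,0],"rot":[0,0,0.119]},{"gripper":50,"delta_pos":[0,0,0],"rot":[0,0,0.119]},{"gripper":50,"delta_pos":[0,0,0],"rot":[0,0,0.119]},{"gripper":50,"delta_pos":[0,0,0],"rot":[0,0,0.119]},{"gripper":50,"delta_pos":[0,0,0],"rot":[0,0,0.119]},{"gripper":50,"delta_pos":[0,0,0],"rot":[0,0,0.119]},{"gripper":50,"delta_pos":[0,0,0],"rot":[0,0,0.119]},{"gripper":50,"delta_pos":[0,0,0],"rot":[0,0,0.119]},{"gripper":50,"delta_pos":[0,0,0],"rot":[0,-0.109,0]},{"gripper":50,"delta_pos":[0,0,0],"rot":[0,-0.109,0]},{"gripper":50,"delta_pos":[0,0,0],"rot":[0,-0.109,0]},{"gripper":50,"delta_pos":[0,0,0],"rot":[0,-0.109,0]},{"gripper":50,"delta_pos":[0,0,0],"rot":[0,-0.109,0]},{"gripper":50,"delta_pos":[0,0,0],"rot":[0,-0.109,0]},{"gripper":50,"delta_pos":[0,0,0],"rot":[0,-0.109,0]},{"gripper":50,"delta_pos":[0,0,0],"rot":[0,-0.109,0]},{"gripper":50,"delta_pos":[0,0,0],"rot":[0,0,0]}]'
python3 - <<'E'
from geo import *
p,R=now()
T=tip(0,40); S=Rt(40); A=T-.08*S[:,2]+.012*S[:,0]
rows(p,R,[(p,S,3),(A,S,4),(T+.010*S[:,0],S,4),(T,S,2)])
E
```

```text
time: 3.68
tool_pos: [0.3952, 0.2598, 0.2156]
orientation: [[-0.18, 0.96, 0.213], [0.612, 0.278, -0.74], [-0.77, -0.003, -0.638]]
force: [0.1, 1.3, -1.2]
opening: 0.0465
gripper_force: 0.0
3.68 [0.3952 0.2598 0.2156] [ 0.1  1.3 -1.2] j [-1.44  0.68  0.52  2.01  0.39  1.14 -0.92]
3 rows total d(start axes) [0. 0. 0.] rot [0.006 0.007 0.009] | per row [0. 0. 0.] [0.002  0.0022 0.0031]
4 rows total d(start axes) [ 59.5  -1.3 104.5] rot [-0. -0. -0.] | per row [14.9 -0.3 26.1] [-0. -0. -0.]
4 rows total d(start axes) [-2.  0. 80.] rot [-0. -0. -0.] | per row [-0.5  0.  20. ] [-0. -0. -0.]
2 rows total d(start axes) [-10.  -0.  -0.] rot [-0. -0. -0.] | per row [-5. -0. -0.] [-0. -0. -0.]
```

```bash
python3 -m handwheel '[{"gripper":50,"delta_pos":[15,0,26],"rot":[0,0,0]},{"gripper":50,"delta_pos":[15,0,26],"rot":[0,0,0]},{"gripper":50,"delta_pos":[15,0,26],"rot":[0,0,0]},{"gripper":50,"delta_pos":[15,0,26],"rot":[0,0,0]},{"gripper":50,"delta_pos":[0,0,15],"rot":[0,0,0]},{"gripper":50,"delta_pos":[0,0,15],"rot":[0,0,0]},{"gripper":50,"delta_pos":[0,0,15],"rot":[0,0,0]},{"gripper":50,"delta_pos":[0,0,15],"rot":[0,0,0]},{"gripper":50,"delta_pos":[0,0,15],"rot":[0,0,0]},{"gripper":50,"delta_pos":[0,0,5],"rot":[0,0,0]},{"gripper":50,"delta_pos":[0,0,0],"rot":[0,0,0]},{"gripper":50,"delta_pos":[0,0,0],"rot":[0,0,0]}]'
python3 - <<'E'
from geo import *
p,R=now()
print("edge in tool",(R.T@(edge(0)-p)*1000).round(1), "elev",np.degrees(np.arcsin(-R[2,2])).round(1))
for c in ["scene"]:
    im,d=env.snapshot(c); save("in.png",cv2.resize(im[80:330,230:560],None,fx=2.3,fy=2.3))
pts=[]
for th in range(6,79,6):
    e=min(88,40+th*0.66); S=Rt(e); pts.append((tip(th,e),S,3))
rows(p,R,[(tip(0,40),Rt(40),2)]+pts)
E
```

```text
time: 4.68
tool_pos: [0.4246, 0.1581, 0.0548]
orientation: [[-0.174, 0.963, 0.207], [0.621, 0.271, -0.736], [-0.764, 0.001, -0.645]]
force: [-0.8, 0.5, -0.4]
opening: 0.0465
gripper_force: 0.0
4.68 [0.4246 0.1581 0.0548] [-0.8  0.5 -0.4] j [-1.3   0.94  0.52  2.2   0.47  0.67 -1.04]
edge in tool [-15.1  -2.3 -22. ] elev 40.1
2 rows total d(start axes) [-7.6 -2.4 -0. ] rot [ 0.002 -0.003  0.001] | per row [-3.8 -1.2 -0. ] [ 0.0011 -0.0013  0.0004]
3 rows total d(start axes) [-11.9  -0.  -10.6] rot [ 0.     0.069 -0.   ] | per row [-4.  -0.  -3.5] [ 0.     0.023 -0.   ]
3 rows total d(start axes) [-12.2   0.  -10.2] rot [-0.     0.069  0.   ] | per row [-4.1  0.  -3.4] [-0.     0.023  0.   ]
3 rows total d(start axes) [-12.6  -0.   -9.7] rot [-0.     0.069 -0.   ] | per row [-4.2 -0.  -3.2] [-0.     0.023 -0.   ]
3 rows total d(start axes) [-12.9   0.   -9.2] rot [-0.     0.069  0.   ] | per row [-4.3  0.  -3.1] [-0.     0.023  0.   ]
3 rows total d(start axes) [-13.2  -0.   -8.6] rot [ 0.     0.069 -0.   ] | per row [-4.4 -0.  -2.9] [ 0.     0.023 -0.   ]
3 rows total d(start axes) [-
[... 253 characters left out ...]
 -7. ] rot [ 0.     0.069 -0.   ] | per row [-4.6  0.  -2.3] [ 0.     0.023 -0.   ]
3 rows total d(start axes) [-14.2  -0.   -6.5] rot [ 0.     0.069 -0.   ] | per row [-4.7 -0.  -2.2] [ 0.     0.023 -0.   ]
3 rows total d(start axes) [-14.4   0.   -5.9] rot [0.    0.069 0.   ] | per row [-4.8  0.  -2. ] [0.    0.023 0.   ]
3 rows total d(start axes) [-14.5  -0.   -5.4] rot [-0.     0.069  0.   ] | per row [-4.8 -0.  -1.8] [-0.     0.023  0.   ]
3 rows total d(start axes) [-14.7   0.   -4.8] rot [-0.     0.069  0.   ] | per row [-4.9  0.  -1.6] [-0.     0.023  0.   ]
3 rows total d(start axes) [-16.2   0.   -3.7] rot [-0.     0.008  0.   ] | per row [-5.4  0.  -1.2] [-0.      0.0028  0.    ]
```

View pics/in.png

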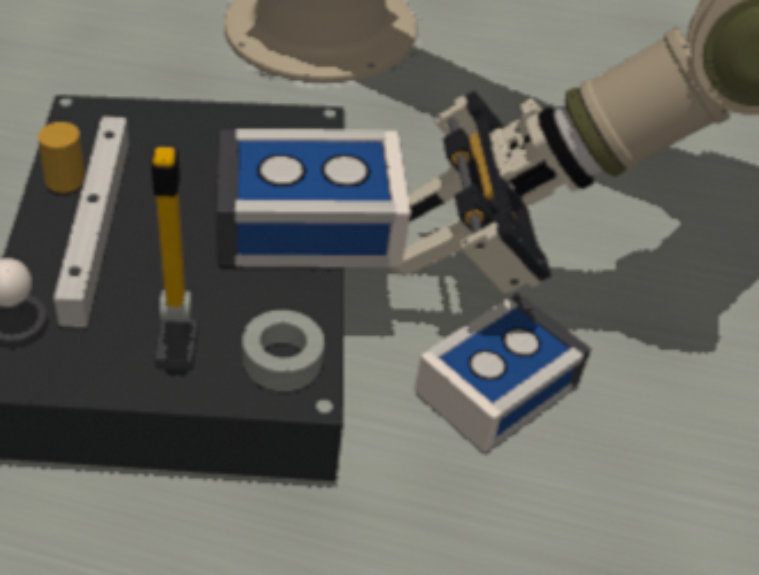

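Both fingers are under the head (px ~405,240), clear of the plate and of the small block. I'll lift along the arc, first half.

```bash
python3 -m handwheel '[{"gripper":50,"delta_pos":[-4,-1.2,0],"rot":[0,0,0]},{"gripper":50,"delta_pos":[-4,-1.2,0],"rot":[0,0,0]},{"gripper":50,"delta_pos":[-4,0,-3.5],"rot":[0,0.023,0]},{"gripper":50,"delta_pos":[-4,0,-3.5],"rot":[0,0.023,0]},{"gripper":50,"delta_pos":[-4,0,-3.5],"rot":[0,0.023,0]},{"gripper":50,"delta_pos":[-4.1,0,-3.4],"rot":[0,0.023,0]},{"gripper":50,"delta_pos":[-4.1,0,-3.4],"rot":[0,0.023,0]},{"gripper":50,"delta_pos":[-4.1,0,-3.4],"rot":[0,0.023,0]},{"gripper":50,"delta_pos":[-4.2,0,-3.2],"rot":[0,0.023,0]},{"gripper":50,"delta_pos":[-4.2,0,-3.2],"rot":[0,0.023,0]},{"gripper":50,"delta_pos":[-4.2,0,-3.2],"rot":[0,0.023,0]},{"gripper":50,"delta_pos":[-4.3,0,-3.1],"rot":[0,0.023,0]},{"gripper":50,"delta_pos":[-4.3,0,-3.1],"rot":[0,0.023,0]},{"gripper":50,"delta_pos":[-4.3,0,-3.1],"rot":[0,0.023,0]},{"gripper":50,"delta_pos":[-4.4,0,-2.9],"rot":[0,0.023,0]},{"gripper":50,"delta_pos":[-4.4,0,-2.9],"rot":[0,0.023,0]},{"gripper":50,"delta_pos":[-4.4,0,-2.9],"rot":[0,0.023,0]}]'
python3 - <<'E'
from geo import *
p,R=now()
print("edge(30) in tool",(R.T@(edge(30)-p)*1000).round(1), "elev",np.degrees(np.arcsin(-R[2,2])).round(1))
im,d=env.snapshot("scene"); save("lift1.png",cv2.resize(im[80:330,230:560],None,fx=2.3,fy=2.3))
W=cloud("scene",d); m=(im[...,2]>90)&(im[...,0]<60)&(W[...,2]>.085); q=W[m]-heel
# far-y side face / +x face: spread in (h,z) plane
a=np.c_[q@h,q[:,2]]; print(len(a),a.min(0).round(3),a.max(0).round(3)); f=q@by
s=np.abs(f-.055)<.006; t=a[s]; print("side pts",s.sum(),t.mean(0).round(3)); 
if s.sum()>20: r=cv2.minAreaRect((t*1000).astype(np.float32)); print(r)
t=a[f<.045]; r=cv2.fitLine((t*1000).astype(np.float32),cv2.DIST_HUBER,0,.01,.01).ravel(); print("top face line deg",np.degrees(np.arctan2(r[1],r[0])),r[2:])
E
```

```text
time: 6.15
tool_pos: [0.4279, 0.1366, 0.1379]
orientation: [[-0.235, 0.962, 0.136], [0.833, 0.272, -0.482], [-0.501, 0.0, -0.865]]
force: [-0.0, 1.2, 0.6]
opening: 0.0465
gripper_force: 1.0
6.15 [0.4279 0.1366 0.1379] [-0.   1.2  0.6] j [-1.09  0.57  0.44  2.27  0.44  0.61 -0.8 ]
edge(30) in tool [ -5.    0.3 -23.2] elev 59.9
941 [-0.021  0.061] [0.087 0.654]
side pts 0 [nan nan]
top face line deg 29.76976 [34.538376 95.52352 ]<stdin>:8: RuntimeWarning: Mean of empty slice.
  ret = um.true_divide(
```

View pics/lift1.png

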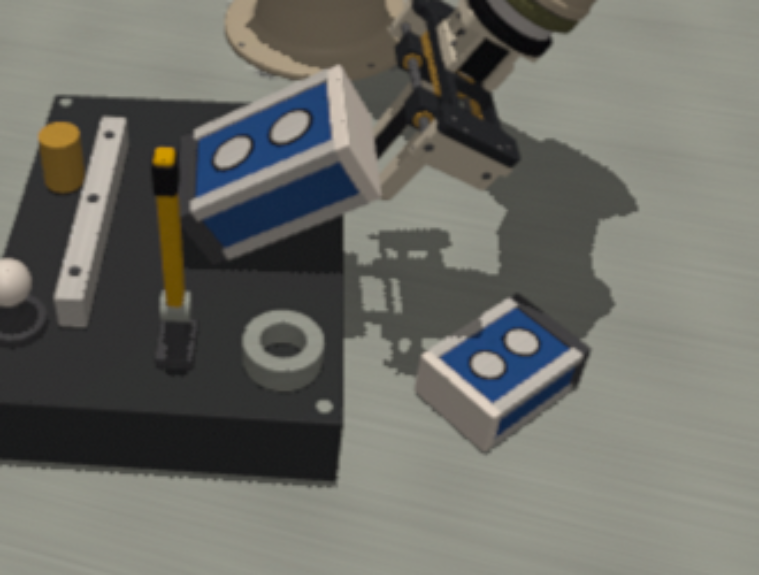

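The block is at 30°, pivoting on its heel with no slip. I'll carry on past the balance point.

```bash
python3 -m handwheel '[{"gripper":50,"delta_pos":[-4.5,0,-2.7],"rot":[0,0.023,0]},{"gripper":50,"delta_pos":[-4.5,0,-2.7],"rot":[0,0.023,0]},{"gripper":50,"delta_pos":[-4.5,0,-2.7],"rot":[0,0.023,0]},{"gripper":50,"delta_pos":[-4.6,0,-2.5],"rot":[0,0.023,0]},{"gripper":50,"delta_pos":[-4.6,0,-2.5],"rot":[0,0.023,0]},{"gripper":50,"delta_pos":[-4.6,0,-2.5],"rot":[0,0.023,0]},{"gripper":50,"delta_pos":[-4.6,0,-2.3],"rot":[0,0.023,0]},{"gripper":50,"delta_pos":[-4.6,0,-2.3],"rot":[0,0.023,0]},{"gripper":50,"delta_pos":[-4.6,0,-2.3],"rot":[0,0.023,0]},{"gripper":50,"delta_pos":[-4.7,0,-2.2],"rot":[0,0.023,0]},{"gripper":50,"delta_pos":[-4.7,0,-2.2],"rot":[0,0.023,0]},{"gripper":50,"delta_pos":[-4.7,0,-2.2],"rot":[0,0.023,0]},{"gripper":50,"delta_pos":[-4.8,0,-2],"rot":[0,0.023,0]},{"gripper":50,"delta_pos":[-4.8,0,-2],"rot":[0,0.023,0]},{"gripper":50,"delta_pos":[-4.8,0,-2],"rot":[0,0.023,0]},{"gripper":50,"delta_pos":[-4.8,0,-1.8],"rot":[0,0.023,0]},{"gripper":50,"delta_pos":[-4.8,0,-1.8],"rot":[0,0.023,0]},{"gripper":50,"delta_pos":[-4.8,0,-1.8],"rot":[0,0.023,0]}]'
python3 -m handwheel '[{"gripper":50,"delta_pos":[-3,0,-1],"rot":[0,0.014,0]},{"gripper":50,"delta_pos":[-3,0,-1],"rot":[0,0.014,0]},{"gripper":50,"delta_pos":[-3,0,-1],"rot":[0,0.014,0]},{"gripper":50,"delta_pos":[-3,0,-1],"rot":[0,0.014,0]},{"gripper":50,"delta_pos":[-3,0,-1],"rot":[0,0.01,0]},{"gripper":50,"delta_pos":[-3,0,-1],"rot":[0,0.01,0]},{"gripper":50,"delta_pos":[0,0,0],"rot":[0,0,0]},{"gripper":50,"delta_pos":[0,0,0],"rot":[0,0,0]},{"gripper":50,"delta_pos":[0,0,0],"rot":[0,0,0]},{"gripper":50,"delta_pos":[0,0,0],"rot":[0,0,0]}]'
python3 - <<'E'
from geo import *
p,R=now()
print("edge(75) in tool",(R.T@(edge(75)-p)*1000).round(1), "elev",np.degrees(np.arcsin(-R[2,2])).round(1))
im,d=env.snapshot("scene"); save("lift2.png",cv2.resize(im[60:310,200:530],None,fx=2.3,fy=2.3))
W=cloud("scene",d); q=W-heel; a=q@h; b=q@by; z=W[...,2]
m=(d>0)&(z>.225)&(z<.26)&(abs(b)<.05)&(a>-.08)&(a<.06); t=W[m]; print("head top z",np.percentile(t[:,2],[5,50,95]).round(4)); 
r=cv2.minAreaRect((t[:,:2]*1000).astype(np.float32)); print(r)
E
```

```text
time: 7.7
tool_pos: [0.4453, 0.0731, 0.2026]
orientation: [[-0.27, 0.962, 0.03], [0.956, 0.271, -0.107], [-0.111, -0.0, -0.994]]
force: [0.5, 0.0, -0.6]
opening: 0.0465
gripper_force: 0.1
time: 8.53
tool_pos: [0.4502, 0.0575, 0.2095]
orientation: [[-0.272, 0.962, 0.01], [0.962, 0.272, -0.036], [-0.037, -0.0, -0.999]]
force: [0.4, 0.4, -0.1]
opening: 0.0465
gripper_force: 0.0
8.53 [0.4502 0.0575 0.2095] [ 0.4  0.4 -0.1] j [-0.4   0.29  0.15  2.22 -0.01  0.63  0.03]
edge(75) in tool [ -8.7   0.  -25.2] elev 87.9
head top z [0.238  0.2436 0.2486]
((462.7591247558594, 12.568862915039062), (99.98653411865234, 110.9134750366211), 15.972530364990234)
```

View pics/lift2.png

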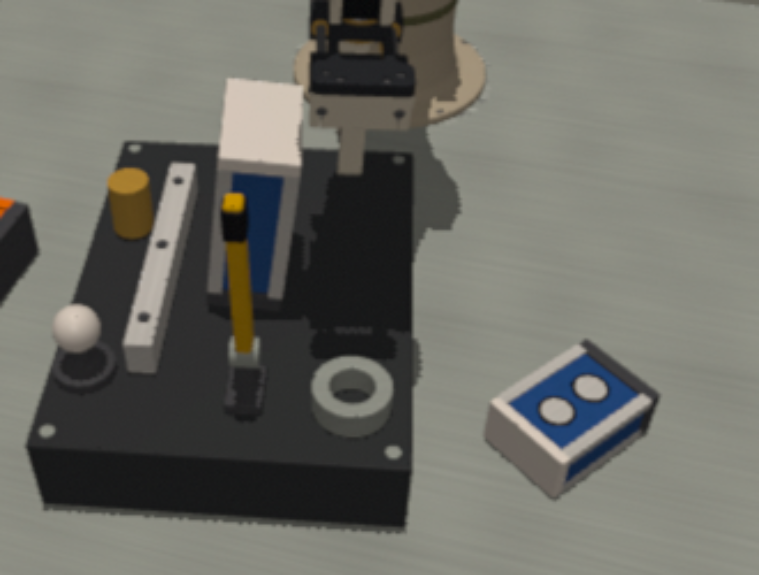

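The block stands on its foot (head top z≈0.243, px ~262,120), with the fingers clear of it. Next is the push, with the tool leaning 45° and square to the rail.

```bash
python3 - <<'E'
from geo import *
p,R=now(); S=Rt(45,-pxx,py)
P=lambda x,y,z: pc+x*pxx+y*py+(z-.08)*Z
p0=P(-.085,-.0136,.2095)
rows(p,R,[(p,S,8),(P(-.072,-.0136,.108),S,6),(P(-.038,-.0136,.108),S,5),(P(-.0093,-.0136,.108),S,8)])
E
```

```text
8.58 [0.4502 0.0575 0.2095] [ 0.8  0.6 -0.4] j [-0.4   0.29  0.15  2.22 -0.01  0.63  0.03]
8 rows total d(start axes) [0. 0. 0.] rot [ 0.027 -0.748  0.063] | per row [0. 0. 0.] [ 0.0034 -0.0935  0.0079]
6 rows total d(start axes) [62.   5.2 81.5] rot [-0.  0. -0.] | per row [10.3  0.9 13.6] [-0.  0. -0.]
5 rows total d(start axes) [-24.   0.  24.] rot [-0.  0. -0.] | per row [-4.8  0.   4.8] [-0.  0. -0.]
8 rows total d(start axes) [-20.3  -0.   20.3] rot [-0.  0. -0.] | per row [-2.5 -0.   2.5] [-0.  0. -0.]
```

```bash
python3 -m handwheel '[{"gripper":50,"delta_pos":[0,0,0],"rot":[0.003,-0.094,0.008]},{"gripper":50,"delta_pos":[0,0,0],"rot":[0.003,-0.094,0.008]},{"gripper":50,"delta_pos":[0,0,0],"rot":[0.003,-0.094,0.008]},{"gripper":50,"delta_pos":[0,0,0],"rot":[0.003,-0.094,0.008]},{"gripper":50,"delta_pos":[0,0,0],"rot":[0.003,-0.094,0.008]},{"gripper":50,"delta_pos":[0,0,0],"rot":[0.003,-0.094,0.008]},{"gripper":50,"delta_pos":[0,0,0],"rot":[0.003,-0.094,0.008]},{"gripper":50,"delta_pos":[0,0,0],"rot":[0.003,-0.094,0.008]},{"gripper":50,"delta_pos":[10.3,0.9,13.6],"rot":[0,0,0]},{"gripper":50,"delta_pos":[10.3,0.9,13.6],"rot":[0,0,0]},{"gripper":50,"delta_pos":[10.3,0.9,13.6],"rot":[0,0,0]},{"gripper":50,"delta_pos":[10.3,0.9,13.6],"rot":[0,0,0]},{"gripper":50,"delta_pos":[10.3,0.9,13.6],"rot":[0,0,0]},{"gripper":50,"delta_pos":[10.3,0.9,13.6],"rot":[0,0,0]},{"gripper":50,"delta_pos":[0,0,0],"rot":[0,0,0]},{"gripper":50,"delta_pos":[0,0,0],"rot":[0,0,0]},{"gripper":50,"delta_pos":[0,0,0],"rot":[0,0,0]}]'
python3 - <<'E'
from geo import *
p,R=now(); S=Rt(45,-pxx,py)
P=lambda x,y,z: pc+x*pxx+y*py+(z-.08)*Z
print("plate xy",((p-pc)@pxx).round(4),((p-pc)@py).round(4),p[2],"R err",Ro.from_matrix(R.T@S).as_rotvec().round(3))
rows(p,R,[(P(-.038,-.0136,.108),S,5),(P(-.0093,-.0136,.108),S,8)])
E
```

```text
time: 10.0
tool_pos: [0.459, 0.0445, 0.1088]
orientation: [[-0.143, 0.978, 0.15], [0.689, 0.207, -0.694], [-0.71, 0.004, -0.704]]
force: [0.2, -0.2, 0.7]
opening: 0.0464
gripper_force: 0.0
10.0 [0.459  0.0445 0.1088] [ 0.2 -0.2  0.7] j [-1.05  0.76  0.5   2.29  0.69  0.61 -1.07]
plate xy -0.0712 -0.0129 0.10883022444231426 R err [ 0.003  0.004 -0.002]
5 rows total d(start axes) [-22.8  -0.7  24.2] rot [ 0.003  0.004 -0.002] | per row [-4.6 -0.1  4.8] [ 0.0006  0.0008 -0.0005]
8 rows total d(start axes) [-20.3  -0.   20.3] rot [-0.  0. -0.] | per row [-2.5 -0.   2.5] [-0.  0. -0.]
```

```bash
python3 -m handwheel '[{"gripper":50,"delta_pos":[-4.7,0,4.7],"rot":[0,0,0]},{"gripper":50,"delta_pos":[-4.7,0,4.7],"rot":[0,0,0]},{"gripper":50,"delta_pos":[-4.7,0,4.7],"rot":[0,0,0]},{"gripper":50,"delta_pos":[-4.7,0,4.7],"rot":[0,0,0]},{"gripper":50,"delta_pos":[-4.7,0,4.7],"rot":[0,0,0]},{"gripper":50,"delta_pos":[-2.4,0,2.4],"rot":[0,0,0]},{"gripper":50,"delta_pos":[-2.4,0,2.4],"rot":[0,0,0]},{"gripper":50,"delta_pos":[-2.4,0,2.4],"rot":[0,0,0]},{"gripper":50,"delta_pos":[-2.4,0,2.4],"rot":[0,0,0]},{"gripper":50,"delta_pos":[-2.4,0,2.4],"rot":[0,0,0]},{"gripper":50,"delta_pos":[-2.4,0,2.4],"rot":[0,0,0]},{"gripper":50,"delta_pos":[-2.4,0,2.4],"rot":[0,0,0]},{"gripper":50,"delta_pos":[-2.4,0,2.4],"rot":[0,0,0]},{"gripper":50,"delta_pos":[0,0,0],"rot":[0,0,0]}]'
cat > blk.py <<'E'
from geo import *
def look(n):
    p,R=now(); print("tip plate xy",((p-pc)@pxx).round(4),((p-pc)@py).round(4),p[2].round(4))
    for c in ("top","scene"):
        im,d=env.snapshot(c); save(n+c+".png",im); W=cloud(c,d); q=W-pc; a=q@pxx; b=q@py; z=W[...,2]
        wh=(im.min(-1)>110)
        m=(d>0)&(z>.232)&(z<.252)&(abs(b+.013)<.1)&(a>-.07)&(a<.09)&wh
        t=np.c_[a[m],b[m]]*1000; r=cv2.minAreaRect(t.astype(np.float32)); print(c,m.sum(),"z",np.percentile(z[m],[5,50,95]).round(4),"plate rect",np.round(r[0],1),np.round(r[1],1),round(r[2],1),"x",np.percentile(t[:,0],[1,99]).round(1),"y",np.percentile(t[:,1],[1,99]).round(1))
E
python3 -c "
from blk import *
look('push1_')"
```

```text
time: 11.17
tool_pos: [0.4713, -0.0156, 0.1086]
orientation: [[-0.143, 0.979, 0.149], [0.689, 0.206, -0.694], [-0.71, 0.003, -0.704]]
force: [-0.3, 0.2, -0.7]
opening: 0.0463
gripper_force: 0.3
11.17 [ 0.4713 -0.0156  0.1086] [-0.3  0.2 -0.7] j [-0.98  0.78  0.58  2.34  0.81  0.5  -1.08]
tip plate xy -0.0099 -0.0133 0.1086
top 2109 z [0.2385 0.2408 0.2432] plate rect [ 26.9 -15.6] [109.4  63.6] 90.0 x [-4.4 57.8] y [-69.2  37.9]
scene 1242 z [0.2393 0.241  0.2425] plate rect [ 29.9 -15. ] [113.8  63.8] 89.9 x [-1.6 60.7] y [-68.8  39.6]
```

```bash
python3 -m handwheel '[{"gripper":50,"delta_pos":[-1,0,1],"rot":[0,0,0]},{"gripper":50,"delta_pos":[-0.7,0,0.7],"rot":[0,0,0]},{"gripper":50,"delta_pos":[0,0,0],"rot":[0,0,0]}]'
python3 -m handwheel '[{"gripper":50,"delta_pos":[-1,0,1],"rot":[0,0,0]},{"gripper":50,"delta_pos":[-0.7,0,0.7],"rot":[0,0,0]},{"gripper":50,"delta_pos":[0,0,0],"rot":[0,0,0]}]'
python3 -c "
from blk import *
look('push2_')"
```

```text
time: 11.52
tool_pos: [0.4719, -0.017, 0.1084]
orientation: [[-0.143, 0.978, 0.149], [0.69, 0.207, -0.694], [-0.71, 0.004, -0.705]]
force: [-0.9, 2.3, 1.7]
opening: 0.046
gripper_force: 1.5
time: 11.77
tool_pos: [0.4721, -0.0177, 0.1081]
orientation: [[-0.145, 0.978, 0.151], [0.691, 0.209, -0.692], [-0.708, 0.004, -0.706]]
force: [-9.5, 15.9, 11.7]
opening: 0.0463
gripper_force: 9.0
11.77 [ 0.4721 -0.0177  0.1081] [-9.5 15.9 11.7] j [-0.98  0.78  0.58  2.34  0.82  0.49 -1.08]
tip plate xy -0.0076 -0.0129 0.1081
top 2104 z [0.2387 0.2408 0.243 ] plate rect [ 28.2 -15.4] [ 64.3 109.7] 0.2 x [-3.  59.3] y [-69.   37.9]
scene 1237 z [0.2393 0.241  0.2425] plate rect [ 31. -14.] [ 64.  112.8] 0.1 x [-0.3 62.1] y [-68.5  39.8]
```

The force rose to about 20 N while the tip stopped, and the block's rectangle lies at x -3..60, square with the rail, so it is home. I'll back straight off, lift clear and shut the fingers, then measure the bar.

```bash
python3 -m handwheel '[{"gripper":50,"delta_pos":[2,0,-2],"rot":[0,0,0]},{"gripper":50,"delta_pos":[3.5,0,-3.5],"rot":[0,0,0]},{"gripper":50,"delta_pos":[8,0,-8],"rot":[0,0,0]},{"gripper":50,"delta_pos":[12,0,-12],"rot":[0,0,0]},{"gripper":0,"delta_pos":[15,0,-15],"rot":[0,0,0]},{"gripper":0,"delta_pos":[12,0,-12],"rot":[0,0,0]},{"gripper":0,"delta_pos":[-14,0,-14],"rot":[0,0,0]},{"gripper":0,"delta_pos":[-14,0,-14],"rot":[0,0,0]},{"gripper":0,"delta_pos":[-14,0,-14],"rot":[0,0,0]},{"gripper":0,"delta_pos":[-14,0,-14],"rot":[0,0,0]},{"gripper":0,"delta_pos":[-14,0,-14],"rot":[0,0,0]},{"gripper":0,"delta_pos":[0,0,0],"rot":[0,0,0]}]'
python3 - <<'E'
from blk import *
look("home_")
for c in ("top","scene"):
    im,d=cv2.imread(f"pics/home_{c}.png"),None
    im2,d=env.snapshot(c); W=cloud(c,d); q=W-pc; a=q@pxx; b=q@py; z=W[...,2]
    hs=cv2.cvtColor(im2,cv2.COLOR_RGB2HSV); m=(hs[...,0]>15)&(hs[...,0]<32)&(hs[...,1]>140)&(hs[...,2]>60)&(abs(a+.016)<.03)&(b>.08)&(b<.2)&(z>.1)
    t=np.c_[a[m],b[m],z[m]]; print(c,len(t))
    for k in np.arange(.1,.3,.02):
        s=t[(t[:,2]>k)&(t[:,2]<k+.02)]
        if len(s)>3: print("  z",round(k+.01,2),"x",s[:,0].mean().round(4),"y",s[:,1].mean().round(4),s[:,1].min().round(4),s[:,1].max().round(4),len(s))
    for l in ("bar_hinge","bar_tip"):
        for r in env.landmark_of(c,l)[:2]:
            f,cx,cy,RR,tt=K(c); o=-RR.T@tt; v=RR.T@np.array([(r["position"][0]-cx)/f,(r["position"][1]-cy)/f,1])
            k=(-.016-(o-pc)@pxx)/(v@pxx); X=ray_z(c,r["position"],.122)-pc; print(l,np.round(r["position"],1),round(r["score"],2),"at z .122:",(X@pxx).round(4),(X@py).round(4))
E
```

```text
time: 12.87
tool_pos: [0.457, 0.0539, 0.2097]
orientation: [[-0.141, 0.979, 0.15], [0.692, 0.206, -0.692], [-0.708, 0.006, -0.706]]
force: [0.5, -0.0, -0.4]
opening: 0.001
gripper_force: 0.0
12.87 [0.457  0.0539 0.2097] [ 0.5 -0.  -0.4] j [-1.08  0.55  0.5   2.23  0.63  0.85 -0.92]
tip plate xy -0.0808 -0.0129 0.2097
top 2113 z [0.2386 0.2408 0.243 ] plate rect [ 28.2 -15.3] [ 64.  109.9] 0.1 x [-3.1 59.1] y [-69.2  38.1]
scene 1242 z [0.2393 0.241  0.2425] plate rect [ 31.2 -16. ] [115.3  64.3] 89.9 x [-0.3 61.9] y [-68.9  39.9]
top 201
  z 0.13 x -0.0158 y 0.1209 0.1196 0.1216 6
  z 0.15 x -0.0165 y 0.1226 0.1209 0.1323 20
  z 0.17 x -0.0172 y 0.1247 0.1223 0.1328 27
  z 0.19 x -0.0168 y 0.1259 0.1245 0.1331 26
  z 0.21 x -0.0168 y 0.1274 0.1258 0.129 27
  z 0.23 x -0.0165 y 0.1289 0.1278 0.1307 24
  z 0.25 x -0.0175 y 0.1301 0.129 0.1316 11
  z 0.29 x -0.0155 y 0.1408 0.1337 0.1482 60
bar_hinge [331.3 152.5] 0.9 at z .122: -0.0191 0.1266
bar_hinge [358.3 210.4] 0.36 at z .122: 0.0104 -0.0054
bar_tip [334.7 120.7] 0.67 at z .122: 0.0023 0.1933
scene 500
  z 0.13 x -0.0126 y 0.1355 0.1343 0.1369 20
  z 0.15 x -0.0136 y 0.1362 0.1343 0.1387 58
  z 0.17 x -0.0139 y 0.1375 0.1305 0.1406 67
  z 0.19 x -0.0139 y 0.1398 0.1316 0.1424 62
  z 0.21 x -0.0141 y 0.141 0.1326 0.1443 76
  z 0.23 x -0.0138 y 0.1431 0.131 0.1455 76
  z 0.25 x -0.0141 y 0.1445 0.1379 0.1475 57
  z 0.29 x -0.013 y 0.1431 0.1342 0.1502 84
bar_hinge [304.7 213.2] 0.94 at z .122: -0.0099 0.1275
```

View pics/home_scene.png

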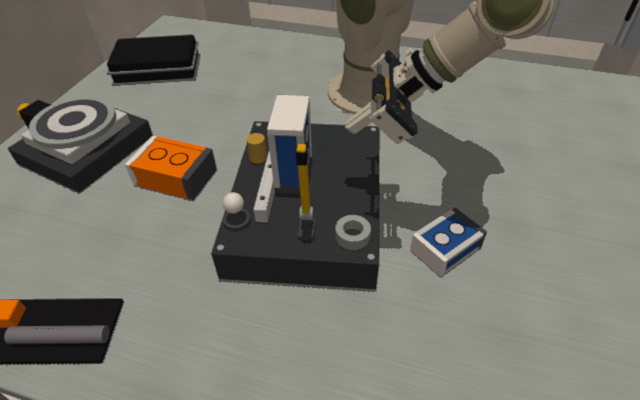

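The block stands home against the rail (px ~290,145). The bar is near upright, hinge at plate y≈0.1275 and angle ≈1.65, and the gripper is clear. Next I'll plan the bar swing.

```bash
cat > bar.py <<'E'
from geo import *
P=lambda x,y,z: pc+x*pxx+y*py+(z-.08)*Z
S=Rt(45,-pxx,py)
def tcp(phi,r=.07,press=0):
    c=np.array([.1275,.122])+r*np.array([-np.cos(phi),np.sin(phi)])+(.008-press)*np.array([np.sin(phi),np.cos(phi)])
    return P(-.0107,c[0]+.0175,c[1]+.0053)
E
python3 - <<'E'
from bar import *
p,R=now()
pre=P(-.0107,.178,.197)
rows(p,R,[(P(-.081,.178,.197),S,7),(pre,S,4),(tcp(1.65),S,4)]+[(tcp(f),S,2) for f in (1.5,1.35,1.2,1.05,.9,.75,.6,.45,.3,.15,0)])
E
```

```text
13.27 [0.4564 0.0534 0.2066] [-0.2 -0.4 -0.9] j [-1.08  0.56  0.5   2.23  0.63  0.85 -0.92]
7 rows total d(start axes) [  7.6 191.5   6.8] rot [ 0.002  0.005 -0.002] | per row [ 1.1 27.4  1. ] [ 0.0003  0.0007 -0.0002]
4 rows total d(start axes) [-49.7  -0.   49.7] rot [-0.  0. -0.] | per row [-12.4  -0.   12.4] [-0.  0. -0.]
4 rows total d(start axes) [  0.4 -19.5   0.4] rot [-0.  0. -0.] | per row [ 0.1 -4.9  0.1] [-0.  0. -0.]
2 rows total d(start axes) [ -0.9 -10.5  -0.9] rot [-0.  0. -0.] | per row [-0.4 -5.2 -0.4] [-0.  0. -0.]
2 rows total d(start axes) [  0.2 -10.6   0.2] rot [-0.  0. -0.] | per row [ 0.1 -5.3  0.1] [-0.  0. -0.]
2 rows total d(start axes) [  1.4 -10.4   1.4] rot [-0.  0. -0.] | per row [ 0.7 -5.2  0.7] [-0.  0. -0.]
2 rows total d(start axes) [  2.4 -10.    2.4] rot [-0.  0. -0.] | per row [ 1.2 -5.   1.2] [-0.  0. -0.]
2 rows total d(start axes) [ 3.5 -9.4  3.5] rot [-0.  0. -0.] | per row [ 1.7 -4.7  1.7] [-0.  0. -0.]
2 rows total d(start axes) [ 4.4 -8.5  4.4] rot [-0.  0. -0.] | per row [ 2.2 -4.3  2.2] [-0.  0. -0.]
2 rows total d(start axes) [ 5.3 -7.5  5.3] rot [-0.  0. -0.] | per row [ 2.6 -3.7  2.6] [-0.  0. -0.]
2 rows total d(start axes) [ 6.  -6.3  6. ] rot [-0.  0. -0.] | per row [ 3.  -3.1  3. ] [-0.  0. -0.]
2 rows total d(start axes) [ 6.6 -5.   6.6] rot [-0.  0. -0.] | per row [ 3.3 -2.5  3.3] [-0.  0. -0.]
2 rows total d(start axes) [ 7.  -3.5  7. ] rot [-0.  0. -0.] | per row [ 3.5 -1.8  3.5] [-0.  0. -0.]
2 rows total d(start axes) [ 7.3 -2.   7.3] rot [-0.  0. -0.] | per row [ 3.7 -1.   3.7] [-0.  0. -0.]
```

```bash
python3 -m handwheel '[{"gripper":0,"delta_pos":[1.1,27.4,1],"rot":[0,0,0]},{"gripper":0,"delta_pos":[1.1,27.4,1],"rot":[0,0,0]},{"gripper":0,"delta_pos":[1.1,27.4,1],"rot":[0,0,0]},{"gripper":0,"delta_pos":[1.1,27.4,1],"rot":[0,0,0]},{"gripper":0,"delta_pos":[1.1,27.4,1],"rot":[0,0,0]},{"gripper":0,"delta_pos":[1.1,27.4,1],"rot":[0,0,0]},{"gripper":0,"delta_pos":[1.1,27.4,1],"rot":[0,0,0]},{"gripper":0,"delta_pos":[0,0,0],"rot":[0,0,0]},{"gripper":0,"delta_pos":[-12.4,0,12.4],"rot":[0,0,0]},{"gripper":0,"delta_pos":[-12.4,0,12.4],"rot":[0,0,0]},{"gripper":0,"delta_pos":[-12.4,0,12.4],"rot":[0,0,0]},{"gripper":0,"delta_pos":[-12.4,0,12.4],"rot":[0,0,0]},{"gripper":0,"delta_pos":[0,0,0],"rot":[0,0,0]},{"gripper":0,"delta_pos":[0,0,0],"rot":[0,0,0]}]'
python3 - <<'E'
from bar import *
p,R=now(); q=p-pc; print("plate",(q@pxx).round(4),(q@py).round(4),p[2].round(4),"Rerr",Ro.from_matrix(R.T@S).as_rotvec().round(3))
rows(p,R,[(tcp(1.65),S,4)])
E
```

```text
time: 14.43
tool_pos: [0.6582, 0.0226, 0.1983]
orientation: [[-0.141, 0.979, 0.147], [0.69, 0.204, -0.694], [-0.71, 0.004, -0.704]]
force: [0.2, 0.1, -0.7]
opening: 0.0005
gripper_force: 0.0
14.43 [0.6582 0.0226 0.1983] [ 0.2  0.1 -0.7] j [-0.79  0.71  0.49  1.87  0.62  0.88 -0.65]
plate -0.0086 0.1775 0.1983 Rerr [ 0.     0.004 -0.005]
4 rows total d(start axes) [  2.7 -19.   -0.2] rot [ 0.     0.004 -0.005] | per row [ 0.7 -4.7 -0.1] [ 0.0001  0.001  -0.0012]
```

Now the bar swing, first half.

```bash
python3 -m handwheel '[{"gripper":0,"delta_pos":[0.7,-4.8,0],"rot":[0,0,0]},{"gripper":0,"delta_pos":[0.7,-4.8,0],"rot":[0,0,0]},{"gripper":0,"delta_pos":[0.7,-4.8,0],"rot":[0,0,0]},{"gripper":0,"delta_pos":[0.7,-4.8,0],"rot":[0,0,0]},{"gripper":0,"delta_pos":[-0.4,-5.2,-0.4],"rot":[0,0,0]},{"gripper":0,"delta_pos":[-0.4,-5.2,-0.4],"rot":[0,0,0]},{"gripper":0,"delta_pos":[0.1,-5.3,0.1],"rot":[0,0,0]},{"gripper":0,"delta_pos":[0.1,-5.3,0.1],"rot":[0,0,0]},{"gripper":0,"delta_pos":[0.7,-5.2,0.7],"rot":[0,0,0]},{"gripper":0,"delta_pos":[0.7,-5.2,0.7],"rot":[0,0,0]},{"gripper":0,"delta_pos":[1.2,-5,1.2],"rot":[0,0,0]},{"gripper":0,"delta_pos":[1.2,-5,1.2],"rot":[0,0,0]},{"gripper":0,"delta_pos":[1.7,-4.7,1.7],"rot":[0,0,0]},{"gripper":0,"delta_pos":[1.7,-4.7,1.7],"rot":[0,0,0]}]'
python3 - <<'E'
from bar import *
p,R=now(); q=p-pc; print("plate",(q@pxx).round(4),(q@py).round(4),p[2].round(4),"aim",((tcp(.9)-pc)@py).round(4),tcp(.9)[2].round(4))
im,d=env.snapshot("scene"); save("bar1.png",cv2.resize(im[60:310,200:530],None,fx=2.3,fy=2.3))
rows(p,R,[(tcp(.9),R,1)]+[(tcp(f),R,2) for f in (.75,.6,.45,.3,.15,0)])
E
```

```text
time: 15.6
tool_pos: [0.5893, 0.0121, 0.186]
orientation: [[-0.143, 0.978, 0.149], [0.69, 0.207, -0.694], [-0.71, 0.003, -0.704]]
force: [1.3, 0.4, 1.6]
opening: 0.0005
gripper_force: 0.9
15.6 [0.5893 0.0121 0.186 ] [1.3 0.4 1.6] j [-0.86  0.68  0.51  2.04  0.66  0.8  -0.75]
plate -0.0126 0.1079 0.186 aim 0.1078 0.1871
1 rows total d(start axes) [-2.1 -0.2  0.6] rot [0. 0. 0.] | per row [-2.1 -0.2  0.6] [0. 0. 0.]
2 rows total d(start axes) [ 4.4 -8.5  4.4] rot [0. 0. 0.] | per row [ 2.2 -4.3  2.2] [0. 0. 0.]
2 rows total d(start axes) [ 5.3 -7.5  5.2] rot [0. 0. 0.] | per row [ 2.6 -3.8  2.6] [0. 0. 0.]
2 rows total d(start axes) [ 6.  -6.3  6. ] rot [0. 0. 0.] | per row [ 3.  -3.2  3. ] [0. 0. 0.]
2 rows total d(start axes) [ 6.6 -5.   6.6] rot [0. 0. 0.] | per row [ 3.3 -2.5  3.3] [0. 0. 0.]
2 rows total d(start axes) [ 7.1 -3.5  7. ] rot [0. 0. 0.] | per row [ 3.5 -1.8  3.5] [0. 0. 0.]
2 rows total d(start axes) [ 7.4 -2.   7.3] rot [0. 0. 0.] | per row [ 3.7 -1.   3.6] [0. 0. 0.]
```

View pics/bar1.png

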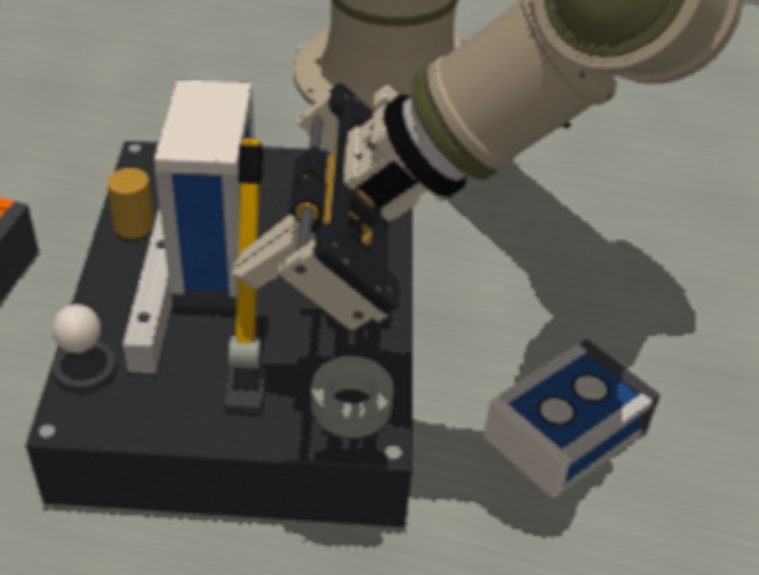

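The bar is following the finger (px ~245,265) and clears the front of the block. Now the rest of the way down.

```bash
python3 -m handwheel '[{"gripper":0,"delta_pos":[1.7,-4.3,2.2],"rot":[0,0,0]},{"gripper":0,"delta_pos":[1.7,-4.3,2.2],"rot":[0,0,0]},{"gripper":0,"delta_pos":[2.6,-3.8,2.6],"rot":[0,0,0]},{"gripper":0,"delta_pos":[2.6,-3.8,2.6],"rot":[0,0,0]},{"gripper":0,"delta_pos":[3,-3.2,3],"rot":[0,0,0]},{"gripper":0,"delta_pos":[3,-3.2,3],"rot":[0,0,0]},{"gripper":0,"delta_pos":[3.3,-2.5,3.3],"rot":[0,0,0]},{"gripper":0,"delta_pos":[3.3,-2.5,3.3],"rot":[0,0,0]},{"gripper":0,"delta_pos":[3.5,-1.8,3.5],"rot":[0,0,0]},{"gripper":0,"delta_pos":[3.5,-1.8,3.5],"rot":[0,0,0]},{"gripper":0,"delta_pos":[3,-1,3],"rot":[0,0,0]},{"gripper":0,"delta_pos":[3,0,3],"rot":[0,0,0]},{"gripper":0,"delta_pos":[0,0,0],"rot":[0,0,0]}]'
python3 - <<'E'
from bar import *
p,R=now(); q=p-pc; print("plate",(q@pxx).round(4),(q@py).round(4),p[2].round(4),"aim",((tcp(0)-pc)@py).round(4),tcp(0)[2].round(4))
E
```

```text
time: 16.73
tool_pos: [0.5585, 0.0047, 0.1364]
orientation: [[-0.144, 0.978, 0.149], [0.689, 0.207, -0.695], [-0.71, 0.003, -0.704]]
force: [-1.4, -0.3, 1.5]
opening: 0.0008
gripper_force: 0.8
16.73 [0.5585 0.0047 0.1364] [-1.4 -0.3  1.5] j [-0.89  0.75  0.53  2.13  0.7   0.67 -0.87]
plate -0.0117 0.0763 0.1364 aim 0.075 0.1353
```

```bash
python3 -m handwheel '[{"gripper":0,"delta_pos":[0.7,0,0.7],"rot":[0,0,0]},{"gripper":0,"delta_pos":[0.7,0,0.7],"rot":[0,0,0]},{"gripper":0,"delta_pos":[0,0,0],"rot":[0,0,0]}]'
python3 -m handwheel '[{"gripper":0,"delta_pos":[0.7,0,0.7],"rot":[0,0,0]},{"gripper":0,"delta_pos":[0.7,0,0.7],"rot":[0,0,0]},{"gripper":0,"delta_pos":[0,0,0],"rot":[0,0,0]}]'
```

```text
time: 16.98
tool_pos: [0.5586, 0.0046, 0.1358]
orientation: [[-0.142, 0.979, 0.149], [0.689, 0.206, -0.695], [-0.711, 0.004, -0.704]]
force: [-3.7, 2.7, 10.0]
opening: 0.0004
gripper_force: 5.3
time: 17.23
tool_pos: [0.5587, 0.0045, 0.1352]
orientation: [[-0.142, 0.979, 0.149], [0.688, 0.206, -0.696], [-0.712, 0.004, -0.702]]
force: [-8.8, 8.5, 25.5]
opening: 0.0004
gripper_force: 12.9
```

It is on the hard stop: 25 N and no further travel. I'll retreat and verify.

```bash
python3 -m handwheel '[{"gripper":0,"delta_pos":[-2,0,-2],"rot":[0,0,0]},{"gripper":0,"delta_pos":[-6,0,-6],"rot":[0,0,0]},{"gripper":0,"delta_pos":[-10,0,-10],"rot":[0,0,0]},{"gripper":0,"delta_pos":[-5,0,-20],"rot":[0,0,0]},{"gripper":0,"delta_pos":[0,0,-30],"rot":[0,0,0]},{"gripper":0,"delta_pos":[0,0,-30],"rot":[0,0,0]},{"gripper":0,"delta_pos":[0,0,-30],"rot":[0,0,0]},{"gripper":0,"delta_pos":[0,0,-30],"rot":[0,0,0]},{"gripper":0,"delta_pos":[0,0,-10],"rot":[0,0,0]},{"gripper":0,"delta_pos":[0,0,0],"rot":[0,0,0]},{"gripper":0,"delta_pos":[0,0,0],"rot":[0,0,0]}]'
python3 - <<'E'
from blk import *
look("end_")
for c in ("top","scene"):
    im,d=env.snapshot(c); W=cloud(c,d); q=W-pc; a=q@pxx; b=q@py; z=W[...,2]
    if c=="scene": save("end_crop.png",cv2.resize(im[60:310,200:530],None,fx=2.3,fy=2.3))
    hs=cv2.cvtColor(im,cv2.COLOR_RGB2HSV); m=(hs[...,0]>15)&(hs[...,0]<32)&(hs[...,1]>140)&(hs[...,2]>90)&(abs(a+.016)<.012)&(b>-.06)&(b<.13)&(z>.126)&(z<.2)
    t=np.c_[b[m],z[m],a[m]]; print(c,len(t),"bar slope",np.polyfit(t[:,0],t[:,1],1).round(4),"x",np.percentile(t[:,2],[2,98]).round(4),"y",t[:,0].min().round(3),t[:,0].max().round(3))
    for l in ("ring_gauge","ball_target","gauge_cylinder"): print(l,[np.round(r["position"],1).tolist() for r in env.landmark_of(c,l)[:1]])
E
```

```text
time: 18.15
tool_pos: [0.537, 0.1052, 0.2675]
orientation: [[-0.143, 0.978, 0.15], [0.69, 0.207, -0.694], [-0.709, 0.004, -0.705]]
force: [-0.1, -0.7, -0.1]
opening: 0.0002
gripper_force: 0.0
18.15 [0.537  0.1052 0.2675] [-0.1 -0.7 -0.1] j [-1.03  0.55  0.49  1.98  0.56  1.06 -0.74]
tip plate xy -0.1144 0.076 0.2675
top 2112 z [0.2385 0.2408 0.243 ] plate rect [ 28.1 -15.4] [109.6  64.1] 89.6 x [-3.2 59.1] y [-69.1  38.1]
scene 1242 z [0.2393 0.241  0.2424] plate rect [ 31.2 -15.2] [112.9  64.4] 89.9 x [-0.5 62.1] y [-68.4  39.5]
top 399 bar slope [0.0031 0.1304] x [-0.0226 -0.0096] y -0.038 0.118
ring_gauge [[294.6, 155.9]]
ball_target [[396.0, 145.2]]
gauge_cylinder [[407.3, 230.9]]
scene 332 bar slope [0.0007 0.1306] x [-0.0198 -0.0064] y -0.008 0.118
ring_gauge [[351.1, 232.6]]
ball_target [[236.3, 222.0]]
gauge_cylinder [[259.0, 158.5]]
```

View pics/end_crop.png

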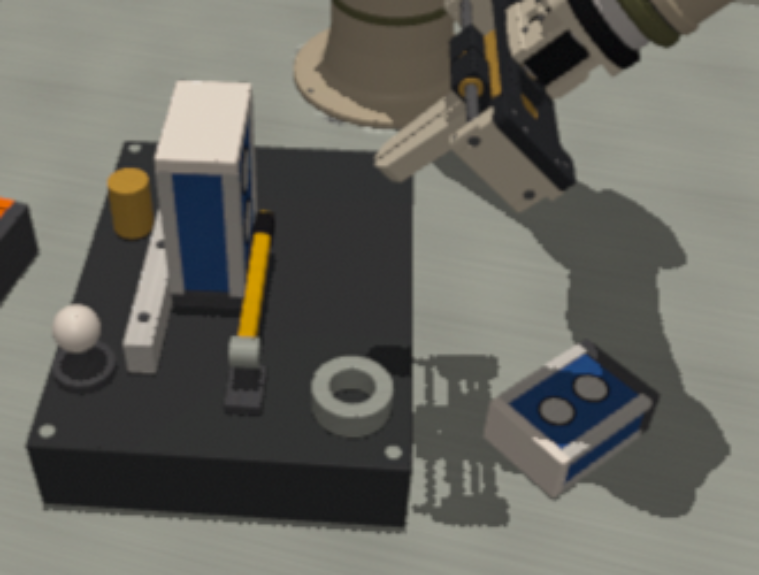

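The bar lies level across the front of the block (px ~255,280, slope 0.001–0.003). The block is upright and square at the rail, the bystanders have not moved, and the robot is clear of everything.

```bash
python3 -c "
from workcell import env
print(env.finish_job())"
```

```text
the job is handed in; nothing more can be done
None
```

The block stands on its foot, square against the stop rail, with the yellow bar fully down across its front and the other gauges unmoved; I handed the job in at about 18.5 s, and no verdict was returned.

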